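# Clear the loose spacer from the heel case and pack it

### The job

Get the green case ready to go out with its heels: slide the red safety tab aside, lift the yellow latch right up while the lid is still shut, and then open the lid. One of the three brass spacer blocks on the floor of the case has come loose, though all three look alike: feel which one gives, take it out and leave it in the orange repair tray, and lay every loose heel block from the bench flat on the case floor, not stacked. When all that is done, shut the lid, fold the latch right down over it and slide the red tab home again, leaving the other things on the bench where they are.

Things in the scene. Friction and masses are not known exactly. Their poses are not given: they have to be found in the camera images.
- case: green steel case fixed to the bench, 190 (its x) x 290 (its y) x 65 mm high without the lid, walls and floor 5 mm thick, so the floor is 5 mm above the origin and the inside is 180 x 280 mm. Origin at the centre of its underside; its -x side (the front) carries the catch and faces the robot, the lid hinges on its +x side
- tab (a joint): red safety tab sliding along the case's y on a track in front of the case: 0 m = locked (its 6 mm steel bolt lies across the latch and stops it lifting), 0.024 = fully released, moved to +y; clear of the latch from 0.016 on. About 1.2 N of friction, stays where it is left
- tab_grip (a point): on the red tab, a post 14 x 14 mm in plan; this point is 8 mm below its top. The top is 107 mm above the case's underside, the post stands free above the bolt for its upper 18 mm, the bolt runs from it to -y. Moves with the tab
- latch (a joint): yellow-handled latch, hinged about the case's y axis in front of the case: 0 rad = down over the lid's front edge, grows as it lifts up and over towards the robot, stop at 2.2. Light friction (about 1.3 N at the handle), stays where it is left
- latch_pivot (a point): on the axis of the latch, fixed to the case at 76 mm above its underside; the latch reaches from here 56 mm in +x when down
- latch_grip (a point): on the latch's yellow fin, which stands up from the steel arm: 20 mm along x, 12 mm thick along the case's y (pinch it so; the arm is 12 mm thick too, so fingers may straddle both), its top 28 mm above the arm's centre line. This point is 40 mm from the pivot along the arm, 21 mm above the arm's centre line, 7 mm below the fin's top. Moves with the latch
- lid (a joint): green lid, hinged about the case's y axis along the far (+x) rim: 0 rad = shut, grows as it opens, 1.57 = upright, stop at 1.7. Stiff hinge (4 to 7 N at the handle), stays where it is left
- lid_hinge (a point): middle of the lid's hinge axis, fixed to the case at 68 mm above its underside
- lid_grip (a point): on the lid's white handle, an upright fin on top of the lid: 24 mm along x, 12 mm thick along the case's y (pinch it so), standing 30 mm above the lid's top, which is 71 mm above the case's underside when shut. This point is 145 mm from the hinge axis along the lid, 24 mm above the lid's middle plane, 9 mm below the fin's top. The lid is 194 x 292 x 6 mm. Moves with the lid
- spacer_a: brass-coloured square block on the case floor, 22 x 22 x 20 mm high, origin at its centre, x and y along its sides. One of the three spacers has come loose (about 70 g, just standing on the floor, slides under about 0.5 N); the other two are screwed fast and do not give at all. All three look alike and are hidden until the lid is open: feel which one gives when pushed sideways
- spacer_b: brass-coloured square block on the case floor, 22 x 22 x 20 mm high, origin at its centre, x and y along its sides. One of the three spacers has come loose (about 70 g, just standing on the floor, slides under about 0.5 N); the other two are screwed fast and do not give at all. All three look alike and are hidden until the lid is open: feel which one gives when pushed sideways
- spacer_c: brass-coloured square block on the case floor, 22 x 22 x 20 mm high, origin at its centre, x and y along its sides. One of the three spacers has come loose (about 70 g, just standing on the floor, slides under about 0.5 N); the other two are screwed fast and do not give at all. All three look alike and are hidden until the lid is open: feel which one gives when pushed sideways
- heel_1: finished leather heel block, D-shaped: 50 mm along its x (the round end at +x, radius 20), 40 across its y (grip here), 25 high; about 50 g. Origin at the block's centre. Lies flat on the bench; only one to three of the four are there each time (None when absent, and also while gripped)
- heel_2: finished leather heel block, D-shaped: 50 mm along its x (the round end at +x, radius 20), 40 across its y (grip here), 25 high; about 50 g. Origin at the block's centre. Lies flat on the bench; only one to three of the four are there each time (None when absent, and also while gripped)
- heel_3: finished leather heel block, D-shaped: 50 mm along its x (the round end at +x, radius 20), 40 across its y (grip here), 25 high; about 50 g. Origin at the block's centre. Lies flat on the bench; only one to three of the four are there each time (None when absent, and also while gripped)
- heel_4: finished leather heel block, D-shaped: 50 mm along its x (the round end at +x, radius 20), 40 across its y (grip here), 25 high; about 50 g. Origin at the block's centre. Lies flat on the bench; only one to three of the four are there each time (None when absent, and also while gripped)
- tray: orange open repair tray fixed to the bench, 110 x 110 x 30 mm, walls and floor 4 mm; origin at the centre of its underside
- shoe_1: brown shoe lying sole up, 262 mm long along its x, 85 mm high; leave alone
- shoe_2: dark brown shoe lying sole up, as the other; leave alone
- polish: small amber jar with a black cap, 56 mm across, 50 mm high, origin under its centre; leave alone
- hammer: hammer, 240 mm, lying flat; leave alone
- brush: brush, 170 mm, lying flat; leave alone
- tacks: steel cup, 70 mm across, 50 mm high; leave alone

How it is judged (in metres and radians):
On the way, in this order (a step that is already met when the one before it is completed fails the run):
1. the red tab is slid clear while the latch is down and the lid shut (value of joint tab above 0.015 m and value of joint latch below 0.15 rad and value of joint lid below 0.06 rad), for 0.2 s.
2. the latch is lifted right up while the lid is still shut (value of joint latch above 1.2 rad and value of joint lid below 0.08 rad), for 0.2 s.
3. the lid is open (value of joint lid above 1.1 rad), for 0.2 s.
4. with the lid open, the loose spacer lies in the repair tray and every heel lies flat on the case floor (value of joint lid above 0.6 rad and ((x of spacer_a in the frame of tray between -0.048 and 0.048 m and y of spacer_a in the frame of tray between -0.048 and 0.048 m and z of spacer_a in the frame of tray below 0.03 m) or (x of spacer_b in the frame of tray between -0.048 and 0.048 m and y of spacer_b in the frame of tray between -0.048 and 0.048 m and z of spacer_b in the frame of tray below 0.03 m) or (x of spacer_c in the frame of tray between -0.048 and 0.048 m and y of spacer_c in the frame of tray between -0.048 and 0.048 m and z of spacer_c in the frame of tray below 0.03 m)) and x of heel_1 in the frame of case between -0.085 and 0.085 m and y of heel_1 in the frame of case between -0.135 and 0.135 m and z of heel_1 in the frame of case between 0.01 and 0.0225 m and x of heel_2 in the frame of case between -0.085 and 0.085 m and y of heel_2 in the frame of case between -0.135 and 0.135 m and z of heel_2 in the frame of case between 0.01 and 0.0225 m and x of heel_3 in the frame of case between -0.085 and 0.085 m and y of heel_3 in the frame of case between -0.135 and 0.135 m and z of heel_3 in the frame of case between 0.01 and 0.0225 m and x of heel_4 in the frame of case between -0.085 and 0.085 m and y of heel_4 in the frame of case between -0.135 and 0.135 m and z of heel_4 in the frame of case between 0.01 and 0.0225 m), for 0.2 s.
At the end, for the whole second after the job is handed in: Lid shut (within 0.04 rad), latch down (within 0.08 rad), red tab home (within 6 mm); the loose spacer at rest in the tray; every heel that was on the bench at rest inside the case, flat on its floor (centre within 5 mm of 17.5 mm above the case's underside), not stacked (value of joint lid below 0.04 rad and value of joint latch below 0.08 rad and value of joint tab below 0.006 m and ((x of spacer_a in the frame of tray between -0.048 and 0.048 m and y of spacer_a in the frame of tray between -0.048 and 0.048 m and z of spacer_a in the frame of tray below 0.03 m) or (x of spacer_b in the frame of tray between -0.048 and 0.048 m and y of spacer_b in the frame of tray between -0.048 and 0.048 m and z of spacer_b in the frame of tray below 0.03 m) or (x of spacer_c in the frame of tray between -0.048 and 0.048 m and y of spacer_c in the frame of tray between -0.048 and 0.048 m and z of spacer_c in the frame of tray below 0.03 m)) and x of heel_1 in the frame of case between -0.085 and 0.085 m and y of heel_1 in the frame of case between -0.135 and 0.135 m and z of heel_1 in the frame of case between 0.01 and 0.0225 m and x of heel_2 in the frame of case between -0.085 and 0.085 m and y of heel_2 in the frame of case between -0.135 and 0.135 m and z of heel_2 in the frame of case between 0.01 and 0.0225 m and x of heel_3 in the frame of case between -0.085 and 0.085 m and y of heel_3 in the frame of case between -0.135 and 0.135 m and z of heel_3 in the frame of case between 0.01 and 0.0225 m and x of heel_4 in the frame of case between -0.085 and 0.085 m and y of heel_4 in the frame of case between -0.135 and 0.135 m and z of heel_4 in the frame of case between 0.01 and 0.0225 m and linear speed of each of heel_1, heel_2, heel_3, heel_4, spacer_a, spacer_b, spacer_c below 0.02 m/s); the robot touches nothing.
It fails at once if one of the other things on the bench is pushed more than 50 mm from its place (distance of any of shoe_1, shoe_2, polish, hammer, brush, tacks from where it was at the start of the episode above 0.05 m).
Of heel_1, heel_2, heel_3, heel_4 only 1 to 3 are there at a start; the rules pass over those that are not, and their reading is None.
At some moment in a run one of heel_1, heel_2, heel_3, heel_4 may be knocked a few centimetres aside while the robot is not near it.
Once in a run the grip may slacken for a moment while it holds something.
It also fails if it takes over 210 s, if anything falls off the work surface, if the arm or the gripper's body presses on something with over 40 N, if the wrist force passes 120 N, or if a joint passes its speed limit or range.

### The arm

A 6-joint arm with a two-finger parallel gripper is mounted at the origin on the work surface. World frame = base frame: x ahead of the robot, y to its left, z up, the work surface at z = 0. Lengths are in mm, angles in rad, forces in N, time in s.
With the tool pointing down it reaches from about 275 to 825 mm from the base axis. Payload 5.2 kg.
Tool frame: the origin (TCP) lies at the very end of the fingers, on their centre line; the grasp point (between the pads) lies 19 mm behind it; z points along the fingers, y is the direction in which the jaws open and shut (so a half turn about z gives the same grasp; the last joint's range is limited). The gripper opens to 93 mm and grips with 3 to 60 N. Pads are 15 mm wide; open, the fingers measure 128 mm over their backs; the gripper's body (75 mm by 188 mm) begins 65 mm behind the grasp point.
Start: joints at [0.994, 0.259, 1.535, -0, 1.348, -0.203], TCP at [200.814, 512.033, 178.753] pointing down, gripper open.
Joint ranges: [-3.14, 3.14], [-0.91, 2.08], [0.19, 2.58], [-1.22, 4.36], [0.22, 2.71], [-3.12, 3.12]. Speed limits (rad/s): [2.57, 2.57, 3.14, 3.14, 3.14, 3.14].

### API

Orientations are given as [roll, pitch, yaw] about the fixed x, y, z axes, in that order (R = Rz(yaw) Ry(pitch) Rx(roll)).
In Python, from bench import robot gives the robot as it stands. The module is installed in compiled form; this text tells all that it offers. Calls block until the motion is done:
- robot.move_ptp(position, orientation): joint-space move of the TCP to a pose.
- robot.move_linear(position, ori=None, speed=150, f_stop=None): straight line of the TCP; ori=None keeps the orientation; speed is the mean speed in mm/s. With f_stop (N) it stops when the force on the tool has changed by that much, and returns True; else False.
- robot.move_j(angles): joint-space move.
- robot.move_gripper(opening): opening from 0.0 (shut) to 1.0 (fully open); the grip force is fixed at half the most; returns when the fingers have stopped.
- robot.sleep(seconds).
- robot.inverse_kinematics(position, orientation): joint angles nearest the present ones, or None.
- robot.get_image(name): name is "side" or "top" or "wrist"; returns a dict with "img" (400x640x3 uint8, blue, green, red), "fovy" (degrees; the focal length in pixels is half the picture's height over the tangent of half this angle, whatever the lens; pixels are square), "cx", "cy" (the principal point, pixels), "eye" and "orientation" of the camera in the world. Camera axes: x right, y down, z forward; pixel columns grow to the right and rows downward; lengths in mm; the calibration is good to about 2 mm. A picture is of the moment at which its call begins. There is no depth.
A pose or a line that the arm cannot do raises robot.MotionError and nothing moves.
- robot.hand_in(): hands the job in, once; it reports no verdict.
Readings, each from a call of its own:
- robot.current_t(): time.
- robot.current_qpos(): joint angles.
- robot.current_joint_vel(): joint speeds.
- robot.current_joint_efforts(): joint torques, N m.
- robot.current_tcp_pos(): TCP position.
- robot.current_eef_rot(): TCP orientation.
- robot.current_contact_force(): force on the tool from outside, world axes, zero at the start.
- robot.current_ft_torque(): the same for the moment, N m.
- robot.current_gripper_width(): opening from 0.0 (shut) to 1.0 (fully open).
Only numpy, scipy, OpenCV 4.12 (cv2) and the standard library are available. Lean on these libraries where they do the work, as an engineer would, in place of code of your own. Each camera call takes 0.05 s, during which the arm holds its last target.

## Working session

There is one attempt and no reset: what is moved stays moved. The work goes in short steps, each a Python script; the robot and the scene stay as the last script left them, time stands still between calls to the robot, and variables do not carry over. Pictures are saved under pics/ and viewed, and the job is handed in when it is done.

```bash
mkdir -p pics; ls; cat > h.py <<'E'
import numpy as np, cv2
from scipy.spatial.transform import Rotation as R
from bench import robot
def snap(name,fn):
    d=robot.get_image(name); cv2.imwrite('pics/'+fn+'.png',d['img'])
    np.savez('pics/'+fn+'.npz',**{k:np.array(v) for k,v in d.items()}); return d
def load(fn): 
    z=np.load('pics/'+fn+'.npz'); return {k:z[k] for k in z}
def cam(d):
    f=200/np.tan(np.radians(float(d['fovy']))/2); o=np.array(d['orientation'],float)
    Rm=o if o.shape==(3,3) else R.from_euler('xyz',o).as_matrix()
    return f,Rm,np.array(d['eye'],float)
def proj(d,p):
    f,Rm,e=cam(d); q=(np.atleast_2d(p)-e)@Rm
    return np.c_[f*q[:,0]/q[:,2]+float(d['cx']),f*q[:,1]/q[:,2]+float(d['cy'])]
def atz(d,uv,z):
    f,Rm,e=cam(d); uv=np.atleast_2d(uv)
    r=np.c_[(uv[:,0]-float(d['cx']))/f,(uv[:,1]-float(d['cy']))/f,np.ones(len(uv))]@Rm.T
    return e+r*((z-e[2])/r[:,2])[:,None]
E
python3 - <<'E'
from h import *
for n in ['side','top','wrist']:
    d=snap(n,n+'0'); print(n,d['fovy'],d['cx'],d['cy'],d['eye'],d['orientation'],d['img'].shape)
print(robot.current_tcp_pos(),robot.current_eef_rot(),robot.current_t())
E
```

```text
pics
side 55.11323439218513 317.10889070671647 203.2470423148491 [267.03513695 984.27664183 868.50679684] [-2.22274458  0.01046633 -2.84120667] (400, 640, 3)
top 50.37294041919198 324.2356764882447 198.10966700493253 [ 368.25794906   16.54572883 1627.71920159] [-2.99522466  0.01032333 -1.58163798] (400, 640, 3)
wrist 66.08782333047137 318.7689220113018 196.78734526625016 [135.18373462 537.55745904 383.21527474] [2.87987578e+00 2.17560611e-03 1.19767826e+00] (400, 640, 3)
[200.54922584 511.63348889 178.1011501 ] [-3.14021518e+00 -3.07563449e-04  2.76775751e+00] 0.15
```

```bash
python3 -c "import numpy as np
for n in ['side0','top0']: print(np.load('pics/'+n+'.npz')['img'].shape)"
```

```text
(400, 640, 3)
(400, 640, 3)
```

View pics/top0.png

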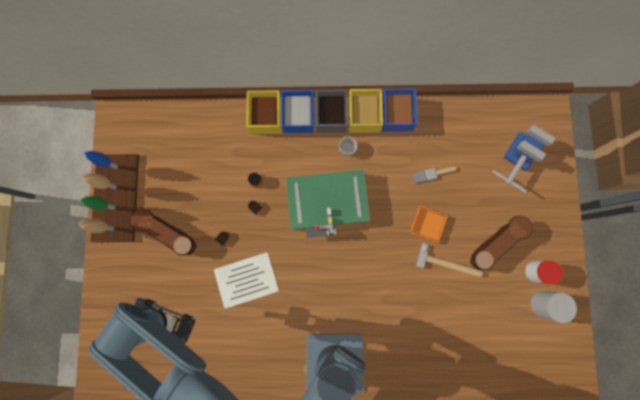

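View pics/side0.png

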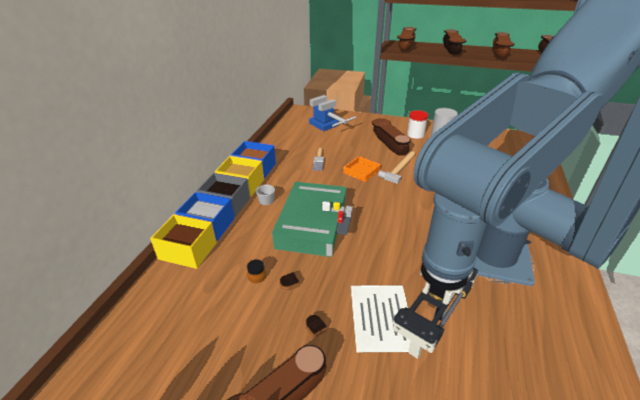

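View pics/wrist0.png

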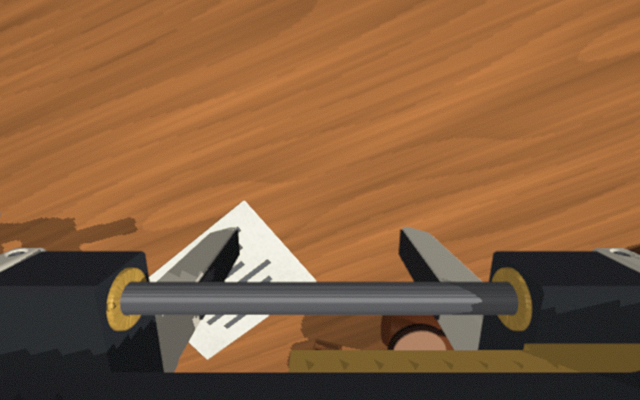

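The top view shows the green case around pixel (329,200), its latch and tab at (325,222), dark heels at (255,207) and (222,238), the polish jar at (255,179) and the tray at (429,225). I'll zoom in to check.

```bash
python3 - <<'E'
from h import *
d=load('top0'); im=d['img'][150:260,200:460]
cv2.imwrite('pics/top0z.png',cv2.resize(im,None,fx=3,fy=3,interpolation=cv2.INTER_CUBIC))
for n,uv,z in [('c1',(288,179),71),('c2',(363,171),71),('c3',(370,222),71),('c4',(293,230),71),('h1',(255,207),25),('h2',(222,238),25),('tray',(429,225),30),('jar',(255,179),50)]: print(n,atz(d,uv,z).round(0))
E
```

```text
c1 [[672. 164.  71.]]
c2 [[ 698. -116.   71.]]
c3 [[ 507. -137.   71.]]
c4 [[481. 146.  71.]]
h1 [[574. 294.  25.]]
h2 [[458. 417.  25.]]
tray [[ 497. -362.   30.]]
jar [[677. 291.  50.]]
```

View pics/top0z.png

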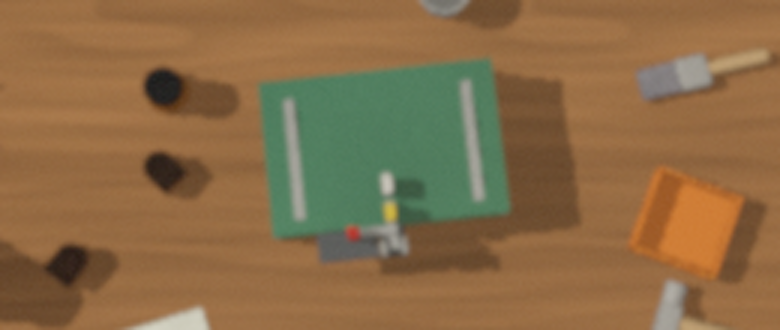

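```bash
python3 - <<'E'
from h import *
for y in (0.094,0.094-np.pi):
  for p in ((560,14,350),(590,14,70)):
    q=robot.inverse_kinematics(p,[np.pi,0,y]); print(y,q if q is None else np.round(q,2))
for y in (0.094-np.pi,0.094+np.pi):
    try:
        robot.move_ptp([560,14,330],[np.pi,0,y]); break
    except robot.MotionError as e: print(e)
print(robot.current_qpos(), robot.current_t())
for n in ['top','wrist','side']: snap(n,n+'1')
d=load('top1'); im=d['img'][100:300,60:460]
cv2.imwrite('pics/top1z.png',cv2.resize(im,None,fx=2,fy=2,interpolation=cv2.INTER_CUBIC))
E
```

```text
0.094 [-0.17  0.22  1.17 -0.    1.74  1.3 ]
0.094 [-0.17  0.42  1.58 -0.    1.14  1.31]
-3.0475926535897933 [-0.17  0.22  1.17  0.    1.74 -1.84]
-3.0475926535897933 [-0.17  0.42  1.58  0.    1.14 -1.83]
[-1.72908654e-01  2.24573183e-01  1.21993563e+00  2.82980866e-04
  1.69737684e+00 -1.83859391e+00] 2.4083
```

View pics/top1z.png

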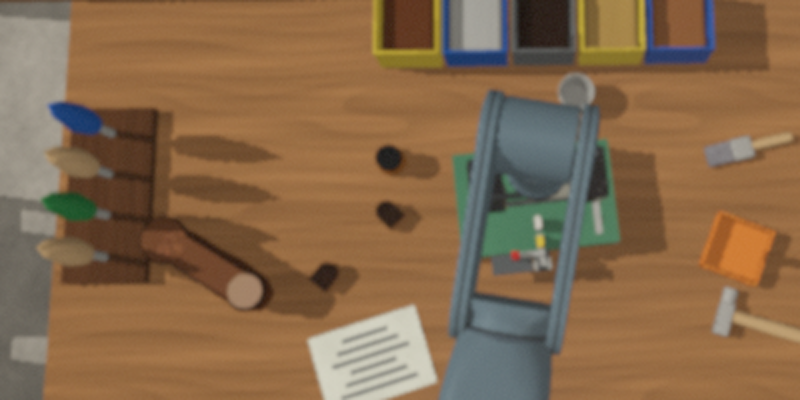

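View pics/wrist1.png

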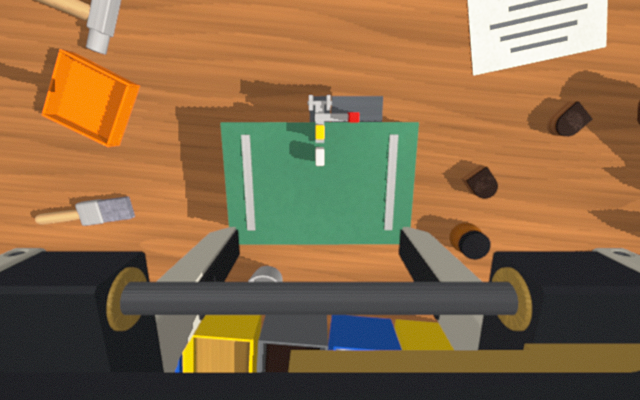

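View pics/side1.png

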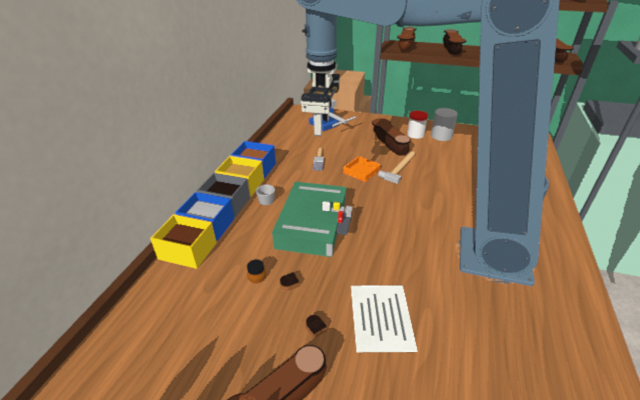

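The wrist view shows the lid corners at about (221,123), (418,122), (411,244) and (230,245). The white fin is at (320,156), the yellow fin at (320,131), the red post at (353,117) and the tray at (91,97). The heels are at (573,119) and (483,183). There are two heels in total.

```bash
python3 - <<'E'
from h import *
d=load('wrist1')
print(d['eye'],d['orientation'])
im=d['img']
cv2.imwrite('pics/w1a.png',cv2.resize(im[85:175,270:400],None,fx=6,fy=6,interpolation=cv2.INTER_CUBIC))
cv2.imwrite('pics/w1b.png',cv2.resize(im[85:275,420:620],None,fx=3,fy=3,interpolation=cv2.INTER_CUBIC))
hsv=cv2.cvtColor(im,cv2.COLOR_BGR2HSV)
m=cv2.inRange(hsv,(65,60,40),(90,255,255)); m[250:]=0
c=max(cv2.findContours(m,0,1)[0],key=cv2.contourArea)
r=cv2.approxPolyDP(cv2.convexHull(c),5,True); print('lid',r.reshape(-1,2).tolist()); print(atz(d,r.reshape(-1,2).astype(float),71).round(1).tolist())
for nm,lo,hi in [('red',(0,150,120),(6,255,255)),('yel',(24,150,150),(34,255,255)),('org',(8,200,150),(18,255,255))]:
    m=cv2.inRange(hsv,lo,hi); m[230:]=0
    c=max(cv2.findContours(m,0,1)[0],key=cv2.contourArea); print(nm,cv2.boundingRect(c),cv2.minAreaRect(c))
E
```

```text
[489.79394503   7.7025619  535.04013914] [2.88021266e+00 7.01477467e-04 1.66662760e+00]
lid [[417, 123], [409, 226], [399, 243], [238, 243], [229, 224], [221, 123]]
[[488.0, 152.0, 71.0], [647.8, 167.8, 71.0], [678.4, 156.7, 71.0], [703.5, -104.2, 71.0], [672.0, -119.5, 71.0], [515.5, -134.4, 71.0]]
red (348, 112, 12, 11) ((353.5, 117.0), (10.0, 11.0), 90.0)
yel (315, 125, 10, 14) ((319.5, 131.5), (13.0, 9.0), 90.0)
org (42, 49, 98, 98) ((88.31022644042969, 98.47811126708984), (94.9679946899414, 71.16558837890625), 25.016895294189453)
```

View pics/w1a.png

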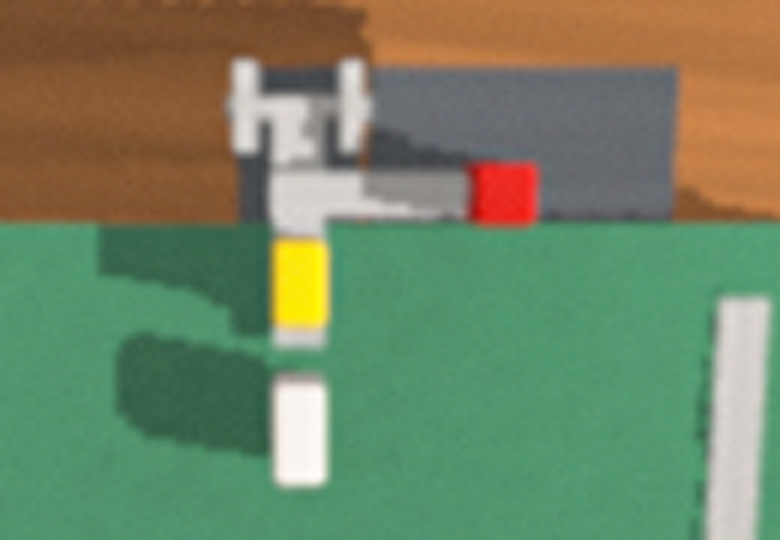

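View pics/w1b.png

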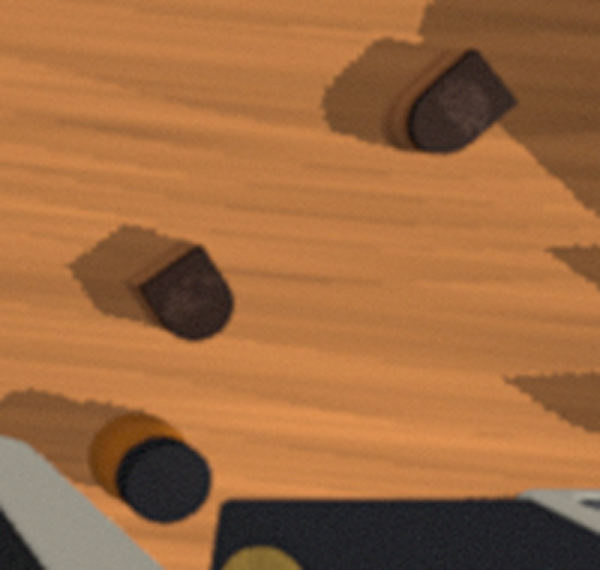

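```bash
python3 - <<'E'
from h import *
d=load('wrist1')
P=lambda X,Y,z: atz(d,(270+X/6-.42,85+Y/6-.42),z)[0]
yaw=0.0957; ex=np.array([np.cos(yaw),np.sin(yaw)]); ey=np.array([-np.sin(yaw),np.cos(yaw)])
pts=dict(wh=P(300,432,101),ye=P(300,284,104),red=P(504,193,107),piv=P(300,105,82),pivL=P(243,105,82),pivR=P(355,105,82),frontmid=atz(d,(319.3,122.5),71)[0])
w=pts['wh']
for k,p in pts.items(): print(k,p.round(1),'rel wh along x,y:',((p-w)[:2]@ex).round(1),((p-w)[:2]@ey).round(1))
for X,Y in ((273,380),(328,380),(273,485),(328,485),(273,240),(328,325)): print(X,Y,P(X,Y,102).round(1))
# tray, heels
import itertools
for n,ps in (('h1',[(409,130),(470,48),(517,100),(440,153)]),('h2',[(137,290),(203,245),(233,300),(196,340)])):
    for X,Y in ps: print(n,atz(d,(420+X/3-.33,85+Y/3-.33),25)[0].round(1))
for uv in ((64,50),(140,88),(117,146),(43,111)): print('tray',atz(d,uv,30)[0].round(1))
E
```

```text
wh [546.8  14.  101. ] rel wh along x,y: 0.0 0.0
ye [512.7  10.7 104. ] rel wh along x,y: -34.3 -0.0
red [488.2  54.4 107. ] rel wh along x,y: -54.5 45.7
piv [472.8   6.9  82. ] rel wh along x,y: -74.3 -0.0
pivL [474.1  -6.4  82. ] rel wh along x,y: -74.3 -13.4
pivR [471.6  19.8  82. ] rel wh along x,y: -74.3 12.9
frontmid [501.    9.2  71. ] rel wh along x,y: -46.1 -0.4
273 380 [535.2   6.6 102. ]
328 380 [534.   19.3 102. ]
273 485 [559.7   8.9 102. ]
328 485 [558.5  21.8 102. ]
273 240 [503.5   3.6 102. ]
328 325 [521.4  18.1 102. ]
h1 [474.  391.8  25. ]
h1 [429.7 411.4  25. ]
h1 [453.2 444.7  25. ]
h1 [484.3 412.1  25. ]
h2 [574.9 264.9  25. ]
h2 [546.1 295.9  25. ]
h2 [575.4 320.3  25. ]
h2 [600.4 304.9  25. ]
tray [ 433.  -384.2   30. ]
tray [ 476.7 -273.    30. ]
tray [ 570.6 -315.1   30. ]
tray [ 526.2 -427.8   30. ]
```

```bash
cat >> h.py <<'E'
YAW=0.0957; ex=np.array([np.cos(YAW),np.sin(YAW),0]); ey=np.array([-np.sin(YAW),np.cos(YAW),0])
DN=[np.pi,0,YAW-np.pi]
WH=np.array([546.8,14.0,0]); C=WH+48*ex   # case centre
def st(s=''): print(s,'tcp',np.round(robot.current_tcp_pos(),1),'F',np.round(robot.current_contact_force(),1),'w',round(robot.current_gripper_width()*93,1),'t',round(robot.current_t(),1))
E
python3 - <<'E'
from h import *
robot.move_gripper(0.34)
robot.move_ptp([488.2,54.4,150],DN)
print(robot.move_linear([488.2,54.4,92],speed=80,f_stop=6)); st('down')
robot.move_gripper(0.0); st('grip')
p=robot.current_tcp_pos()
robot.move_linear(list(np.array(p)+ey*22.5),speed=30); st('slid')
snap('wrist','w2')
robot.move_gripper(0.4); st()
robot.move_linear(list(np.array(robot.current_tcp_pos())+[0,0,60])); st()
snap('wrist','w3')
E
```

```text
False
down tcp [488.7  54.3  92.4] F [-0.2 -0.2  0.5] w 31.9 t 5.3
grip tcp [488.2  54.4  92. ] F [ 0.4 -1.1  0.1] w 0.5 t 6.0
slid tcp [486.1  76.8  92. ] F [ 1.2 -0.1 -0.7] w 0.7 t 6.9
 tcp [486.1  76.8  92. ] F [-0.   0.1  0.2] w 37.0 t 7.7
 tcp [485.8  76.8 151.6] F [-0.1 -1.2 -0.2] w 37.3 t 8.3
```

View pics/w3.png

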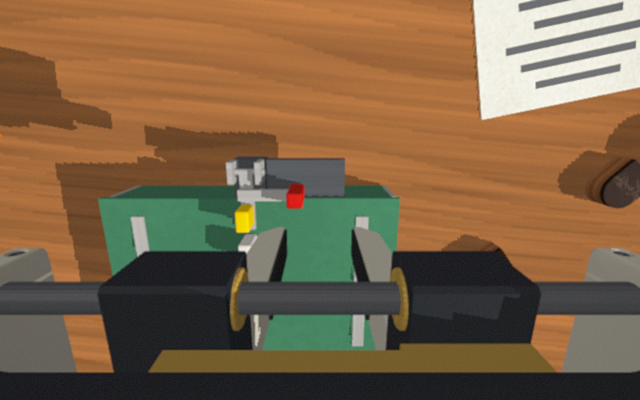

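The fingers closed on nothing and missed the post. The red post is at (295,195) in this view, so I'll re-measure it.

```bash
python3 - <<'E'
from h import *
d=load('w3'); print(d['eye'],d['orientation'])
cv2.imwrite('pics/w3a.png',cv2.resize(d['img'][150:260,210:330],None,fx=6,fy=6,interpolation=cv2.INTER_CUBIC))
print(proj(d,[485.8,76.8,151.6]), proj(d,[485.8,76.8,170]))
d2=load('w2'); cv2.imwrite('pics/w2a.png',cv2.resize(d2['img'][150:350,220:420],None,fx=3,fy=3))
E
```

```text
[415.71317072  69.66196557 356.79585536] [2.88007518e+00 9.83120040e-04 1.66718484e+00]
[[319.56660349 218.09657694]] [[319.60997732 227.36580499]]
```

View pics/w3a.png

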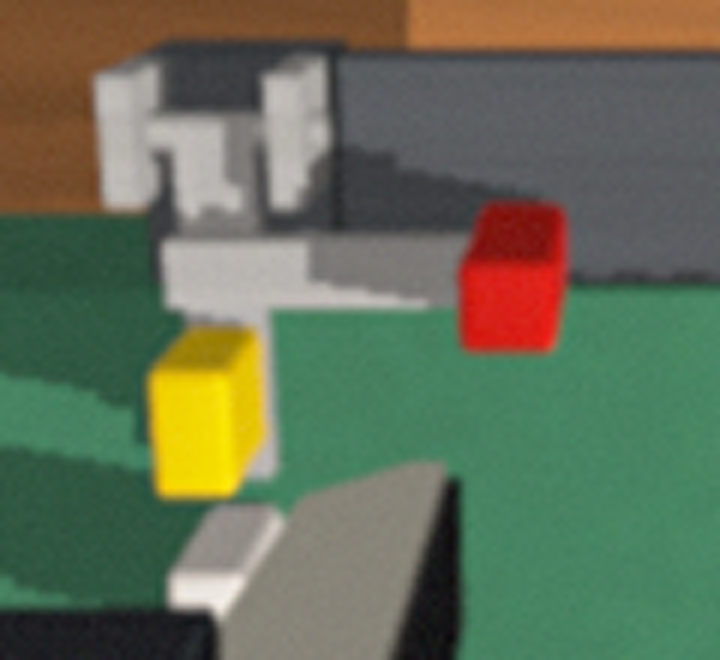

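View pics/w2a.png

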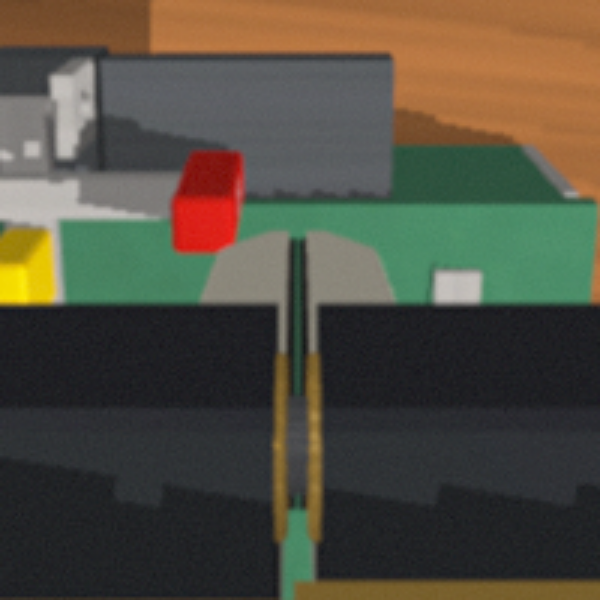

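```bash
python3 - <<'E'
from h import *
d=load('w3'); f,Rm,e=cam(d)
P=lambda X,Y,z: atz(d,(210+X/6-.42,150+Y/6-.42),z)[0].round(1)
print('red',P(510,305,107),'ye',P(198,435,104),'wh?')
print('piv', P(120,130,90))
T=R.from_euler('xyz',[np.pi,0,YAW-np.pi]).as_matrix()
for n,t in (('w3',[485.8,76.8,151.6]),('wrist1',[560,14,330])):
    d=load(n);f,Rm,e=cam(d); print('cam in tool',T.T@(e-np.array(t)), R.from_matrix(T.T@Rm).as_euler('xyz'))
d=load('wrist0');f,Rm,e=cam(d);T=R.from_euler('xyz',[np.pi,0,2.76776]).as_matrix();print(T.T@(e-np.array([200.55,511.63,178.1])))
E
```

```text
red [487.4  55.8 107. ] ye [512.2  12.1 104. ] wh?
piv [471.2  -4.   90. ]
cam in tool [  70.44819705   -0.40829645 -205.19585536] [-2.61517470e-01 -9.83120040e-04  1.57010781e+00]
cam in tool [  70.48655486    0.43984601 -205.04013914] [-2.61379995e-01 -7.01477467e-04  1.57066505e+00]
[  70.32006164    0.26591895 -205.11527474]
```

```bash
python3 - <<'E'
from h import *
d=snap('side','s3'); t=np.array(robot.current_tcp_pos()); st()
im=cv2.resize(d['img'][60:260,240:440].copy(),None,fx=4,fy=4,interpolation=cv2.INTER_CUBIC)[:600]
for p,c in ((t,(0,0,255)),(t+[0,0,19],(255,0,255)),([487.4,55.8,107],(255,255,0)),([546.8,14,101],(255,0,0))):
    u=proj(d,p)[0]; print(u); cv2.circle(im,(int((u[0]-240+.5)*4),int((u[1]-60+.5)*4)),3,c,-1)
cv2.imwrite('pics/s3z.png',im)
E
```

```text
tcp [485.1  76.9 150.7] F [ 0.3 -0.1  0.5] w 37.1 t 8.4
[339.196216   204.87791332]
[339.34949382 199.92066902]
[339.81863493 211.76535831]
[325.53807615 202.43958552]
```

View pics/s3z.png

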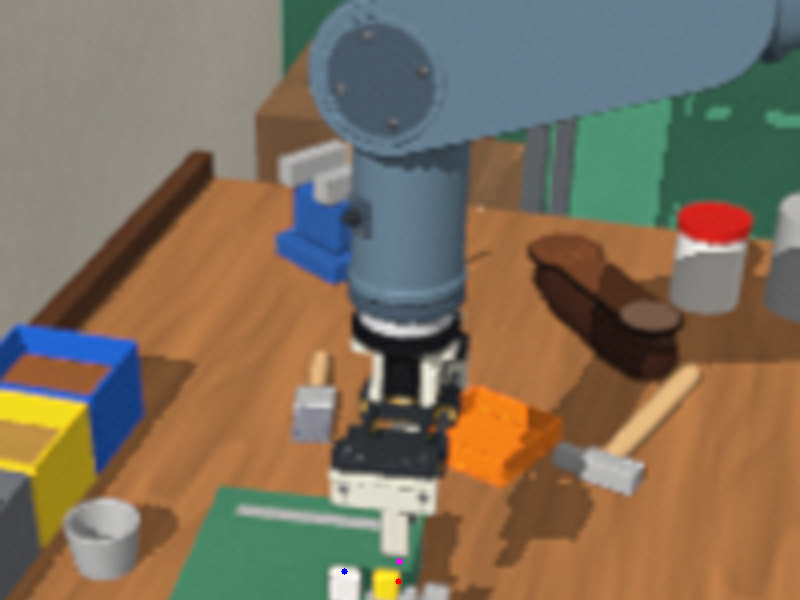

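The side view shows the fingertips around 20 mm above the reported TCP. I'll check this by touching the lid top, which is at z=71.

```bash
python3 - <<'E'
from h import *
p=C+ey*60
for g in (0.4,0.0):
    robot.move_linear([p[0],p[1],115]); robot.move_gripper(g)
    print(robot.move_linear([p[0],p[1],45],speed=25,f_stop=4)); st(g)
    snap('side','touch%d'%(g*10))
    robot.move_linear([p[0],p[1],115],speed=100)
E
```

```text
False
0.4 tcp [588.9  78.3  45.1] F [-0.2  0.5 -0.1] w 37.0 t 12.4
False
0.0 tcp [588.9  78.3  45.1] F [ 0.  -0.7 -0.2] w 0.5 t 17.3
```

```bash
python3 - <<'E'
from h import *
d=load('touch0'); t=np.array([588.9,78.3,45.1])
im=cv2.resize(d['img'][130:280,220:420].copy(),None,fx=4,fy=4,interpolation=cv2.INTER_CUBIC)
for p,c in ((t,(0,0,255)),([588.9,78.3,71],(255,0,255)),(t+[0,0,40],(255,255,0))):
    u=proj(d,p)[0]; cv2.circle(im,(int((u[0]-220+.5)*4),int((u[1]-130+.5)*4)),3,c,-1)
cv2.imwrite('pics/t0z.png',im)
E
```

```text
(no output)
```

View pics/t0z.png

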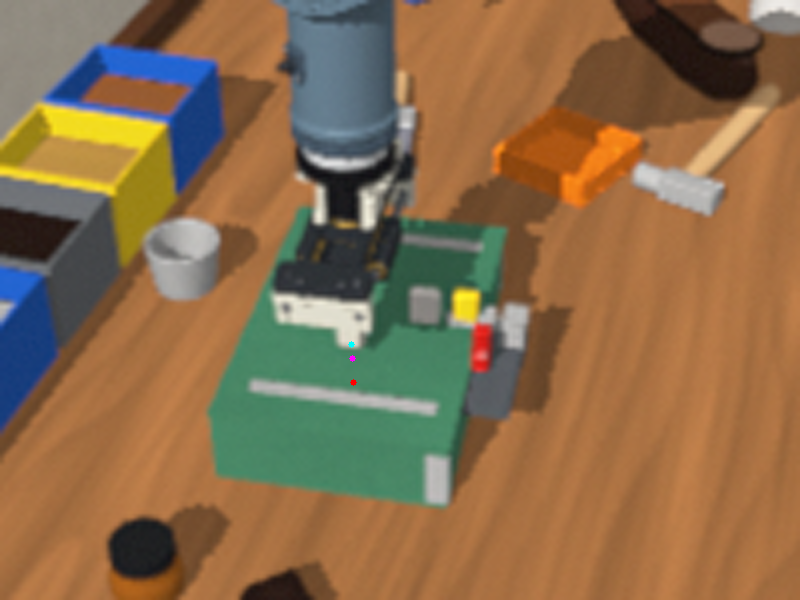

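```bash
python3 - <<'E'
from h import *
p=C+ey*60
for g in (0.0,):
    robot.move_linear([p[0],p[1],50]); 
    print(robot.move_linear([p[0],p[1],22],speed=15,f_stop=3)); st(g)
    snap('side','touchb')
    robot.move_linear([p[0],p[1],70],speed=100)
E
```

```text
True
0.0 tcp [588.8  78.3  31.4] F [-0.8 -0.2  5.1] w 0.3 t 20.0
```

Contact came at a reported TCP z of 31.4 on a lid whose top is at 71. The real fingertip is therefore about 39.6 mm behind the reported TCP along the tool axis, and the cameras agree. I'll add a helper that commands the true tip.

```bash
cat >> h.py <<'E'
OFF=39.6
def tz(ori): return R.from_euler('xyz',ori).as_matrix()[:,2]
def ml(p,ori=None,**k):  # true fingertip
    o=robot.current_eef_rot() if ori is None else ori
    return robot.move_linear(list(np.array(p,float)+OFF*tz(o)),ori,**k)
def mp(p,ori=DN): return robot.move_ptp(list(np.array(p,float)+OFF*tz(ori)),ori)
def tip(): return np.array(robot.current_tcp_pos())-OFF*tz(robot.current_eef_rot())
def st(s=''): print(s,'tip',np.round(tip(),1),'F',np.round(robot.current_contact_force(),1),'w',round(robot.current_gripper_width()*93,1),'t',round(robot.current_t(),1))
E
python3 - <<'E'
from h import *
x,y=487.6,55.4
ml([*(tip()[:2]),150])
mp([x,y,135]); robot.move_gripper(0.34)
print(ml([x,y,92],speed=60,f_stop=6)); st('down')
robot.move_gripper(0.0); st('grip')
p=tip()
ml(p+ey*22.5,speed=30); st('slid')
robot.move_gripper(0.4); st()
ml(tip()+[0,0,60]); st()
snap('wrist','w4')
E
```

```text
False
down tip [487.8  55.4  92.1] F [ 0.4 -0.7 -0.3] w 31.6 t 23.0
grip tip [487.8  55.4  92.3] F [0.  1.7 2.4] w 13.6 t 23.5
slid tip [485.7  78.   92.3] F [-0.3 -0.3  3. ] w 14.0 t 24.4
 tip [485.7  77.8  92.3] F [-0.3 -0.4  0.2] w 36.9 t 25.0
 tip [485.4  77.8 151.9] F [-0.2  0.2 -0. ] w 37.3 t 25.5
```

View pics/w4.png

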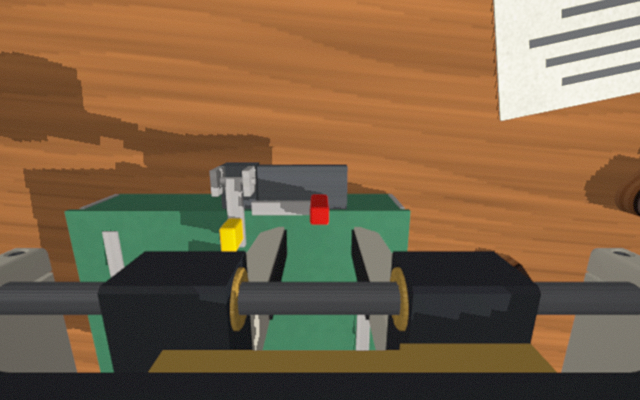

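The tab is released and the bolt end, at column 253, is clear of the latch arm. Next is the latch.

```bash
python3 - <<'E'
from h import *
PIV=WH-74.3*ex+[0,0,76]
def lp(th,dz=-12): 
    return PIV+ex*(40*np.cos(th)-21*np.sin(th))+np.array([0,0,40*np.sin(th)+21*np.cos(th)+dz])
robot.move_gripper(0.32)
p=lp(0); mp(p+[0,0,45]); print(ml(p,speed=80,f_stop=6)); st('down',)
robot.move_gripper(0.0); st('grip')
for th in np.arange(0.2,2.01,0.2):
    ml(lp(th),speed=60); st('%.1f'%th)
robot.move_gripper(0.4); st()
ml(tip()+[0,0,70]); snap('wrist','w5'); snap('side','s5')
E
```

```text
False
down tip [512.8  11.   85.3] F [-0.   0.4  0.9] w 29.8 t 27.1
grip tip [512.9  11.2  85.4] F [0.2 3.6 2.6] w 11.9 t 27.5
0.2 tip [508.   10.7  92.6] F [1.9 4.8 0.3] w 11.8 t 27.8
0.4 tip [501.7  10.1  99. ] F [ 1.6  4.5 -0.3] w 11.8 t 28.1
0.6 tip [494.6   9.4 104.1] F [ 3.1  4.3 -0.6] w 11.9 t 28.4
0.8 tip [486.8   8.6 107.8] F [2.4 5.8 0.7] w 11.8 t 28.7
1.0 tip [476.7   7.6 109.3] F [-0.2  4.8  5.8] w 11.3 t 29.0
1.2 tip [469.5   6.9 109.8] F [2.9 5.8 4.4] w 11.9 t 29.3
1.4 tip [461.1   6.  108.3] F [1.8 8.  7.9] w 11.5 t 29.6
1.6 tip [452.2   5.1 104.4] F [0.6 6.7 8.9] w 11.2 t 29.9
1.8 tip [444.    4.3  98.7] F [-0.6  5.6  6.8] w 11.3 t 30.2
2.0 tip [437.4   3.7  91.8] F [-0.4  5.   3.5] w 10.9 t 30.5
 tip [437.3   3.4  91.6] F [-0.5 -0.7 -0.3] w 37.1 t 31.2
```

View pics/w5.png

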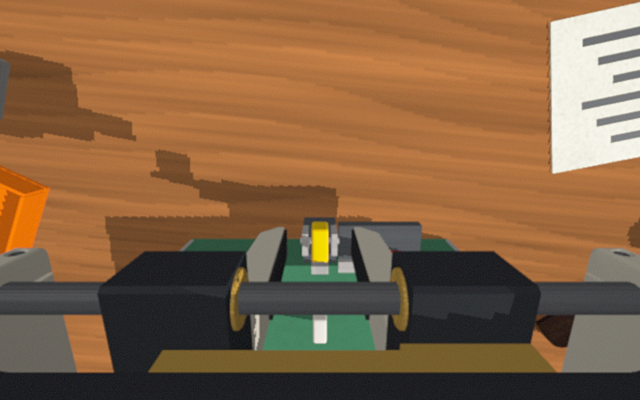

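```bash
python3 - <<'E'
from h import *
H=WH+145*ex+[0,0,68]
def gp(th,dz=-14): 
    return H+ex*(-145*np.cos(th)+24*np.sin(th))+np.array([0,0,145*np.sin(th)+24*np.cos(th)+dz])
for th in (0,.8,1.6): assert robot.inverse_kinematics(list(gp(th)-[0,0,OFF]),DN) is not None
robot.move_gripper(0.32)
p=gp(0); ml(tip()+[0,0,30]); mp(p+[0,0,60]); print(ml(p,speed=80,f_stop=6)); st('down')
robot.move_gripper(0.0); st('grip')
for th in np.arange(0.1,1.61,0.1):
    ml(gp(th),speed=70)
    F=np.array(robot.current_contact_force())
    if round(th*10)%3==0 or np.linalg.norm(F)>25: st('%.1f'%th)
    if np.linalg.norm(F)>50 or robot.current_gripper_width()*93<6: print('STOP');break
snap('side','s6')
E
```

```text
False
down tip [547.   13.9  78.5] F [-0.1 -0.3  0.4] w 29.5 t 34.1
grip tip [546.8  14.5  78.4] F [0.3 3.  2.5] w 11.7 t 34.5
0.3 tip [560.2  15.8 120.8] F [-2.7  4.4  0.2] w 11.9 t 35.6
0.6 tip [586.7  18.3 157.4] F [-1.7  5.9 -2.4] w 12.0 t 36.7
0.9 tip [621.2  21.7 183.6] F [-0.9  5.3 -5.5] w 11.9 t 37.8
1.2 tip [661.7  25.6 198.8] F [-2.1  5.7 -4.2] w 11.6 t 38.8
1.5 tip [705.8  29.8 202.2] F [-2.3  4.3 -2.3] w 11.4 t 39.9
```

View pics/s6.png

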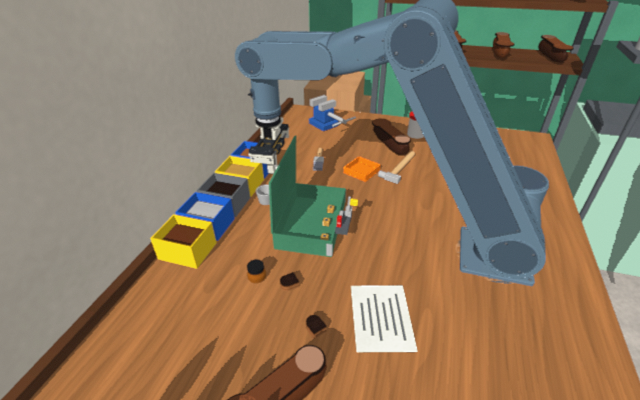

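The lid is open and about upright. Three brass blocks stand near the front wall, around pixels (325–330, 208–237). I'll release the handle and look in from above.

```bash
python3 - <<'E'
from h import *
robot.move_gripper(0.4)
ml(tip()+[0,0,75]); st()
mp(C-30*ex+[0,0,290]); st()
d=snap('wrist','w7'); cv2.imwrite('pics/w7z.png',cv2.resize(d['img'][0:260,160:480],None,fx=2.3,fy=2.3,interpolation=cv2.INTER_CUBIC))
snap('top','t7')
E
```

```text
tip [719.   30.4 272.4] F [-0.2 -0.4 -0.6] w 37.4 t 41.6
 tip [564.8  15.7 289.6] F [-0.6  0.1 -0. ] w 37.8 t 42.3
```

View pics/w7.png

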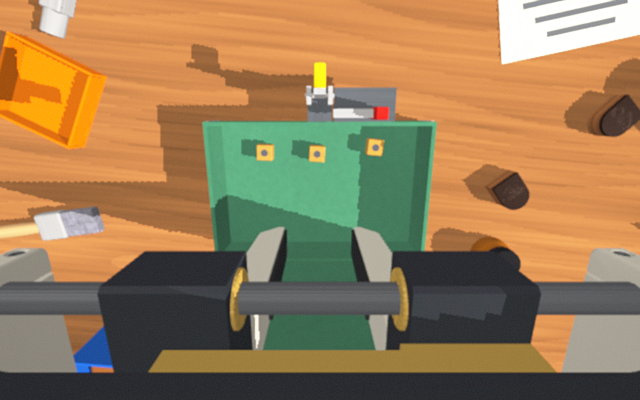

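View pics/w7z.png

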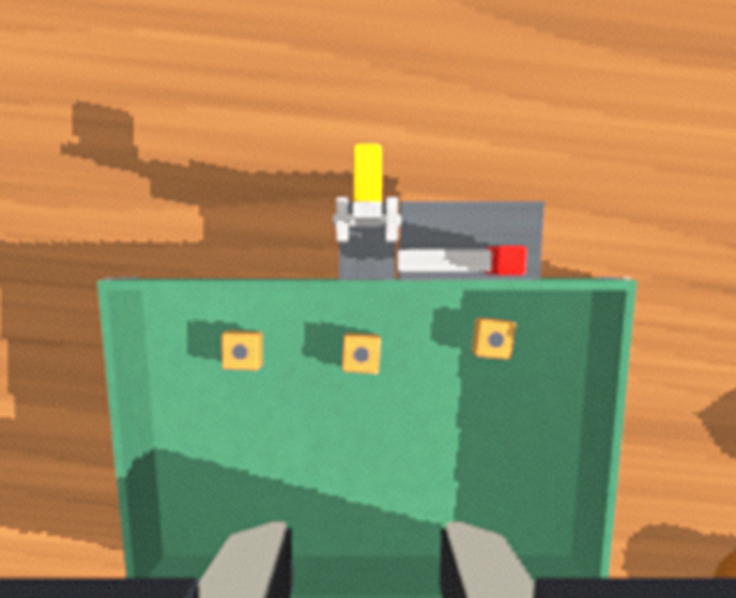

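```bash
python3 - <<'E'
from h import *
d=load('w7')
P=lambda X,Y,z: atz(d,(160+X/2.3-.28,Y/2.3-.28),z)[0]
def rel(p): q=p-C; return np.round([q@ex,q@ey],1)
for n,X,Y,z in (('S1',241,351,25),('S2',362,354,25),('S3',495,339,25),('rimL',100,279,65),('rimR',634,279,65),('inL',142,291,65),('red',511,260,107)):
    p=P(X,Y,z); print(n,p.round(1),rel(p))
for q in ([(223,335),(259,332),(262,369),(224,371)],[(345,335),(382,337),(379,374),(343,371)],[(478,319),(516,323),(511,360),(474,355)]):
    c=np.array([P(*a,25)[:2] for a in q]); print(np.round(np.linalg.norm(np.diff(c,axis=0),axis=1),1), 'ang',np.round(np.arctan2(*(c[1]-c[0])[::-1]),3),np.round(np.arctan2(*(c[2]-c[1])[::-1]),3),'mean',c.mean(0).round(1))
E
```

```text
S1 [552.8 -62.3  25. ] [-49.3 -76.5]
S2 [547.6  10.9  25. ] [-47.5  -3.1]
S3 [530.9  90.   25. ] [-56.6  77.1]
rimL [ 516.2 -132.9   65. ] [ -92.5 -143.3]
rimR [488.8 151.9  65. ] [-92.6 142.8]
inL [ 520.4 -110.4   65. ] [ -86.2 -121.3]
red [486.4  76.7 107. ] [-102.2   68.2]
[21.8 22.4 23.3] ang 1.749 0.139 mean [553.3 -61.7]
[22.3 22.5 22.1] ang 1.613 0.02 mean [547.8  11.1]
[23.  22.3 22.8] ang 1.564 0.014 mean [531.1  89.8]
```

```bash
sed -i 's/C=WH+48\*ex/C=WH+50*ex/' h.py; python3 - <<'E'
from h import *
for n,p,y in (('S1',[553,-62,0],.16),('S2',[547.7,11,0],.03)):
    p=np.array(p,float); o=[np.pi,0,y-np.pi]
    robot.move_gripper(0.48)
    mp(p+[0,0,110],o); print(n,'down',ml(p+[0,0,12],speed=100,f_stop=6)); st()
    robot.move_gripper(0.0); st('grip')
    t0=tip(); r=ml(t0+ey*6,speed=15,f_stop=5); st('push stopped=%s'%r); print('moved',(tip()-t0).round(1))
    if not r:
        print('LOOSE'); break
    ml(t0,speed=20); robot.move_gripper(0.48); ml(tip()+[0,0,100])
E
```

```text
S1 down False
 tip [553.7 -62.2  12.6] F [-0.5  0.4  1. ] w 45.0 t 44.7
grip tip [553.4 -62.5  12.4] F [-0.2 -3.1  2.3] w 22.2 t 45.2
push stopped=True tip [553.4 -62.6  12.4] F [-0.3  0.   4.7] w 22.2 t 45.4
moved [-0. -0.  0.]
S2 down False
 tip [548.2  10.8  12.6] F [ 0.8  0.4 -0.7] w 44.5 t 48.8
grip tip [547.8  11.   12.3] F [-0.8  0.1  2. ] w 21.6 t 49.3
push stopped=True tip [547.9  11.   12.4] F [ 0.4 -0.7  3.6] w 21.8 t 49.5
moved [ 0.1 -0.   0. ]
```

Both stops came almost instantly, so I don't trust them. I'll repeat with a higher threshold.

```bash
python3 - <<'E'
from h import *
for n,p,y in (('S2',[547.8,11,0],.03),('S1',[553.4,-62.5,0],.16)):
    p=np.array(p,float); o=[np.pi,0,y-np.pi]
    robot.move_gripper(0.48)
    mp(p+[0,0,90],o); ml(p+[0,0,12],speed=100,f_stop=6)
    robot.move_gripper(0.0); robot.sleep(0.3); st('grip')
    t0=tip(); r=ml(t0+ey*6,speed=10,f_stop=12); st(n+' push stopped=%s'%r); print('moved',(tip()-t0).round(1))
    if not r:
        print('LOOSE'); break
    ml(t0,speed=20); robot.move_gripper(0.48); ml(tip()+[0,0,80])
E
```

```text
grip tip [547.9  11.   12.3] F [-1.5  0.5  5.1] w 21.5 t 53.4
S2 push stopped=True tip [547.9  11.   12.4] F [-0.1 -1.   3.6] w 22.1 t 53.8
moved [ 0. -0.  0.]
grip tip [553.6 -62.5  12.4] F [-1.4  0.7  5.1] w 22.0 t 57.7
S1 push stopped=True tip [553.6 -62.6  12.4] F [-0.1 -0.9  3.6] w 22.1 t 58.0
moved [-0. -0.  0.]
```

```bash
python3 - <<'E'
from h import *
p=np.array([531.1,89.9,0])+6*ex; o=[np.pi,0,0.02-np.pi]
robot.move_gripper(0.48)
mp(p+[0,0,90],o); print(ml(p+[0,0,14],speed=60,f_stop=6))
st(); robot.move_gripper(0.0); robot.sleep(0.3); st('grip')
t0=tip(); r=ml(t0+ey*6,speed=10,f_stop=12); st('push stopped=%s'%r); print('moved',(tip()-t0).round(1))
E
```

```text
False
 tip [537.5  90.4  14.4] F [0.6 0.  0.1] w 44.3 t 61.8
grip tip [537.2  90.5  14.2] F [-0.3 -0.4  3.2] w 21.4 t 62.6
push stopped=False tip [536.7  96.7  14.2] F [ 0.  -0.3  2.4] w 21.5 t 63.4
moved [-0.5  6.2  0. ]
```

```bash
python3 - <<'E'
from h import *
ml(tip()+[0,0,130]); st('lifted')
o=[np.pi,0,-0.375-np.pi]
try: mp([501.6,-350,120],o)
except robot.MotionError as e:
    print(e); o=[np.pi,0,-0.375]; mp([501.6,-350,120],o)
st('over'); d=snap('wrist','w8')
E
```

```text
lifted tip [535.9  96.7 143.2] F [-0.5 -0.9 -1. ] w 21.3 t 64.4
over tip [ 502.1 -348.8  120. ] F [ 0.1  0.  -0.9] w 21.5 t 66.0
```

View pics/w8.png

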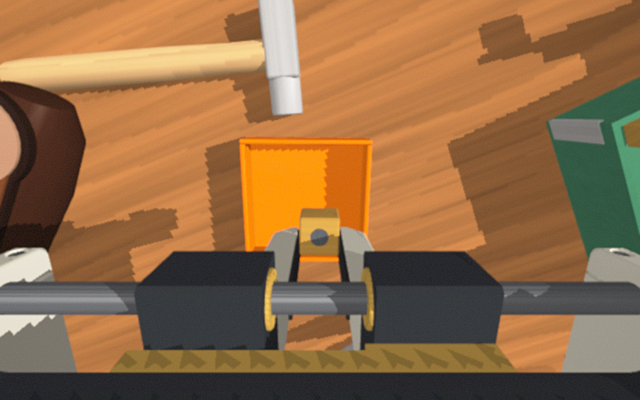

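```bash
python3 - <<'E'
from h import *
d=load('w8'); a,b=atz(d,[(240,139),(372,139)],30); m=(a+b)/2; v=(b-a)[:2]; print(np.linalg.norm(v))
n=np.array([-v[1],v[0]])/np.linalg.norm(v)
t=tip()
c=max((m[:2]+55*n,m[:2]-55*n),key=lambda q:-np.linalg.norm(q-t[:2])); print('tray c',c)
ml([*c,60]); print(ml([*c,14],speed=50,f_stop=5)); st('down')
robot.move_gripper(0.4); st(); ml(tip()+[0,0,130]); st()
snap('wrist','w9')
E
```

```text
108.1650180258739
tray c [ 502.14287053 -360.09336675]
False
down tip [ 502.4 -360.3   14.3] F [-0.2 -0.  -0.6] w 21.6 t 67.7
 tip [ 502.2 -360.1   14.1] F [-0.9  0.5  0.4] w 36.9 t 68.2
 tip [ 501.6 -359.6  143.1] F [-0.6  0.5  0.2] w 37.2 t 69.2
```

View pics/w9.png

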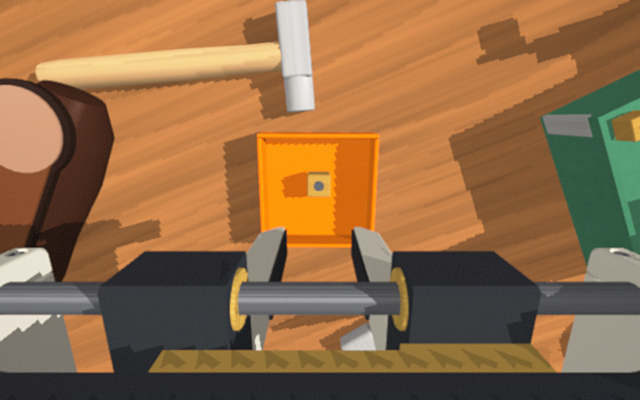

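The spacer is in the tray at (318,185). Now the heels.

```bash
python3 - <<'E'
from h import *
ml(tip()+[0,0,60])
mp([540,340,280],DN); st()
d=snap('wrist','w10'); snap('top','t10')
E
```

```text
tip [540.6 339.  279.8] F [-0.1  0.4 -0.4] w 36.8 t 72.3
```

View pics/w10.png

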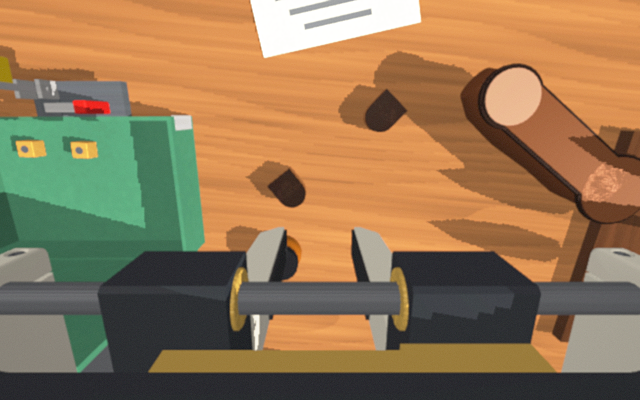

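View pics/t10.png

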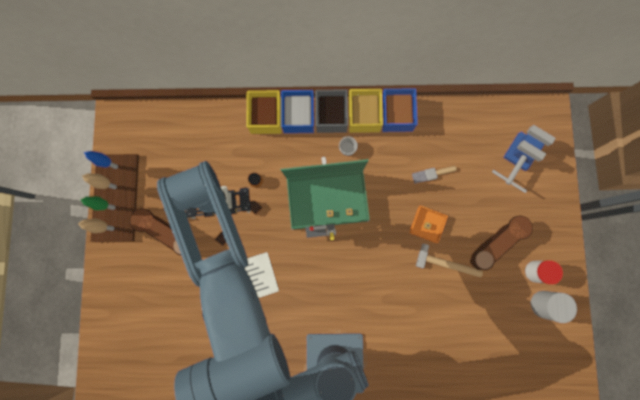

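```bash
python3 - <<'E'
from h import *
d=load('w10'); im=d['img']
cv2.imwrite('pics/w10a.png',cv2.resize(im[80:215,255:415],None,fx=4.5,fy=4.4,interpolation=cv2.INTER_CUBIC))
g=cv2.cvtColor(im,cv2.COLOR_BGR2HSV)[:,:,2]
m=(g<75).astype(np.uint8); m[:, :255]=0; m[:,415:]=0; m[:80]=0; m[215:]=0
for c in cv2.findContours(m,0,1)[0]:
    if cv2.contourArea(c)<200: continue
    M=cv2.moments(c); print(cv2.boundingRect(c),cv2.contourArea(c), M['m10']/M['m00'],M['m01']/M['m00'])
    # project hull to z=25 plane
    q=atz(d,c.reshape(-1,2).astype(float),25)[:,:2].astype(np.float32); r=cv2.minAreaRect(q); print(r)
E
```

```text
(269, 170, 36, 37) 761.5 287.92711753118846 189.22477566207047
((577.2542724609375, 299.1585388183594), (47.05183792114258, 37.93522262573242), 43.54008865356445)
(366, 90, 40, 41) 936.0 383.6191239316239 112.11128917378916
((461.4298095703125, 415.0796203613281), (37.70037841796875, 48.530479431152344), 51.44932556152344)
```

View pics/w10a.png

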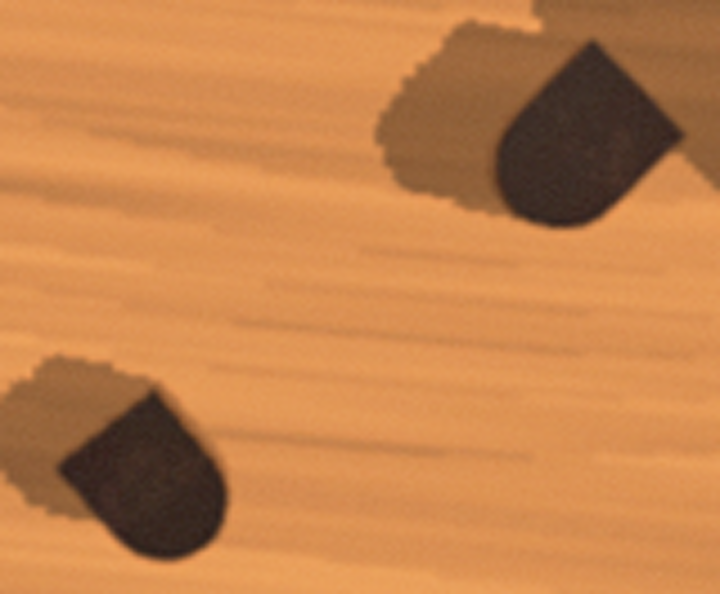

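```bash
cat >> h.py <<'E'
def pick(c,yaw,zt=6):
    c=np.array(c,float); u=np.array([np.cos(yaw),np.sin(yaw)]); g=c-8*u; o=[np.pi,0,yaw-np.pi]
    robot.move_gripper(0.68)
    mp([*g,110],o); r=ml([*g,zt],speed=90,f_stop=5); st('down %s'%r)
    if r: return False
    robot.move_gripper(0.0); st('grip')
    ml(tip()+[0,0,150],speed=150); st('lift'); return robot.current_gripper_width()*93>30
def place(cx,cy,zt=11.5):
    t=C+ex*(cx-8)+ey*cy
    mp([t[0],t[1],156],DN); st('over')
    if robot.current_gripper_width()*93<30: print('LOST'); return
    ml([t[0],t[1],60]); r=ml([t[0],t[1],zt],speed=50,f_stop=5); st('placed %s'%r)
    if r and tip()[2]>zt+4: print('HIGH'); return
    robot.move_gripper(0.68); ml(tip()+[0,0,150]); st('clear')
E
python3 - <<'E'
from h import *
if pick((577.2,299.2),0.76): place(22,68)
E
```

```text
down False tip [572.  293.9   6.8] F [-1.2  0.5  0.5] w 63.4 t 75.1
grip tip [571.5 293.8   6.3] F [-0.2 -0.1  2.2] w 39.5 t 75.7
lift tip [570.8 293.5 155.1] F [-0.3  0.5 -0.8] w 39.6 t 76.8
over tip [603.8  88.7 155.6] F [-0.4  0.9 -1.5] w 39.8 t 77.6
placed True tip [603.4  87.8  11.3] F [ 0.2 -0.6  4.9] w 39.9 t 79.4
clear tip [601.6  87.8 159.1] F [ 0.3  0.5 -1.5] w 63.5 t 81.1
```

```bash
python3 - <<'E'
from h import *
d=snap('wrist','w11a')
mp([500,360,280],DN); st()
d=snap('wrist','w11'); snap('top','t11'); im=d['img']
g=cv2.cvtColor(im,cv2.COLOR_BGR2HSV)[:,:,2]
m=(g<75).astype(np.uint8); m[235:]=0
for c in cv2.findContours(m,0,1)[0]:
    if cv2.contourArea(c)<200: continue
    q=atz(d,c.reshape(-1,2).astype(float),25)[:,:2].astype(np.float32); print(cv2.boundingRect(c),cv2.minAreaRect(q))
E
```

```text
tip [500.4 358.9 279. ] F [ 0.1 -0.6  0. ] w 63.0 t 82.4
(108, 210, 34, 25) ((606.5696411132812, 85.931884765625), (36.73615646362305, 43.5313720703125), 5.516119003295898)
(569, 159, 55, 46) ((477.84014892578125, 753.7432861328125), (100.6753921508789, 41.66469192504883), 58.33892822265625)
(348, 120, 39, 40) ((460.476318359375, 415.6401672363281), (37.62761688232422, 46.75417709350586), 51.72843551635742)
(441, 101, 117, 134) ((476.9081726074219, 630.1036376953125), (236.98294067382812, 89.43180847167969), 53.550174713134766)
```

View pics/w11.png

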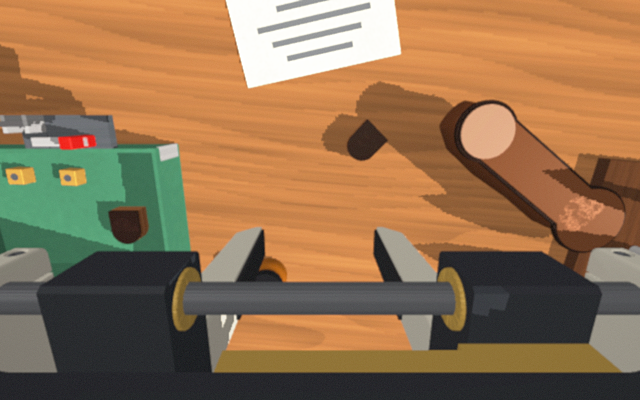

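View pics/w11a.png

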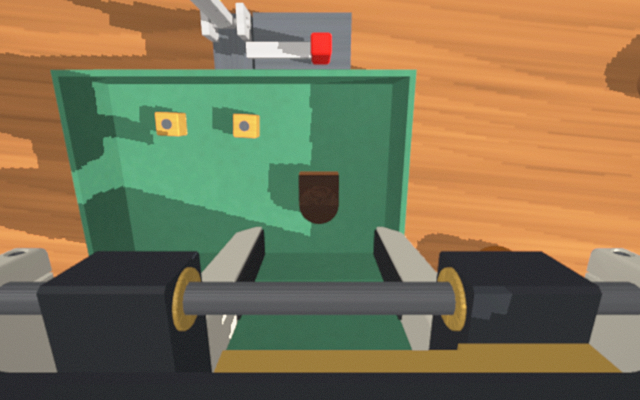

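```bash
python3 - <<'E'
from h import *
if pick((460.8,415.4),-0.672): place(22,-45)
snap('wrist','w12'); snap('top','t12')
E
```

```text
down False tip [455.1 420.7   6.7] F [ 0.1  0.5 -0.5] w 63.1 t 84.9
grip tip [454.7 420.5   6.3] F [-0.4 -0.8  0.8] w 39.5 t 85.4
lift tip [454.1 420.1 155.1] F [-0.3  0.4 -0.3] w 39.8 t 86.5
over tip [614.7 -23.8 155.8] F [ 0.5  0.  -1.1] w 39.8 t 88.2
placed True tip [614.3 -24.6  11.2] F [ 0.8 -0.6  4.9] w 39.9 t 90.0
clear tip [612.4 -24.2 159.1] F [ 0.5 -0.3 -0.8] w 63.5 t 91.7
```

View pics/w12.png

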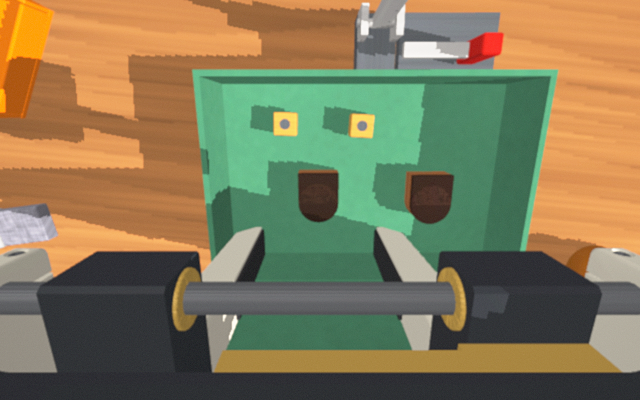

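View pics/t12.png

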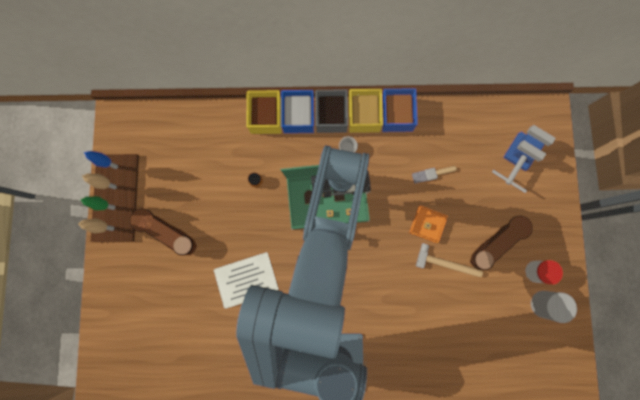

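```bash
python3 - <<'E'
from h import *
H=WH+145*ex+[0,0,68]
def gp(th,dz=-14): 
    return H+ex*(-145*np.cos(th)+24*np.sin(th))+np.array([0,0,145*np.sin(th)+24*np.cos(th)+dz])
ml([*(tip()[:2]),300]); robot.move_gripper(0.34)
p=gp(1.6); mp(p+[0,0,85]); print(ml(p,speed=80,f_stop=6)); st('down')
robot.move_gripper(0.0); st('grip')
ok=robot.current_gripper_width()*93>9
if ok:
  for th in list(np.arange(1.5,0.05,-0.1))+[0.0,-0.01]:
    ml(gp(th),speed=70)
    F=np.array(robot.current_contact_force())
    if round(th*10)%3==0 or np.linalg.norm(F)>25: st('%.1f'%th)
    if np.linalg.norm(F)>50 or robot.current_gripper_width()*93<6: print('STOP');break
  st('end')
snap('side','s13')
E
```

```text
False
down tip [719.6  30.5 199.1] F [-0.   0.4  0.2] w 31.5 t 95.4
grip tip [719.2  31.2 198.6] F [-0.7  2.1  1.6] w 11.6 t 95.8
1.5 tip [704.5  29.8 200.3] F [ 0.1  2.7 -0.4] w 11.7 t 96.2
1.2 tip [661.   25.5 197.6] F [ 0.6  5.8 -1.3] w 12.0 t 97.3
0.9 tip [620.3  21.6 183. ] F [0.3 5.8 0.2] w 11.8 t 98.4
0.6 tip [585.1  18.2 155.9] F [-1.8  5.6  0.3] w 11.5 t 99.4
0.3 tip [559.9  15.8 119.4] F [ 0.2  5.9 -3.8] w 11.6 t 100.5
0.0 tip [547.   14.5  78.5] F [-0.4  7.4  1.5] w 11.7 t 101.6
-0.0 tip [547.   14.5  78.4] F [-2.8  7.3 11.4] w 11.8 t 101.8
end tip [547.   14.5  78.4] F [-2.8  7.3 11.4] w 11.8 t 101.8
```

View pics/s13.png

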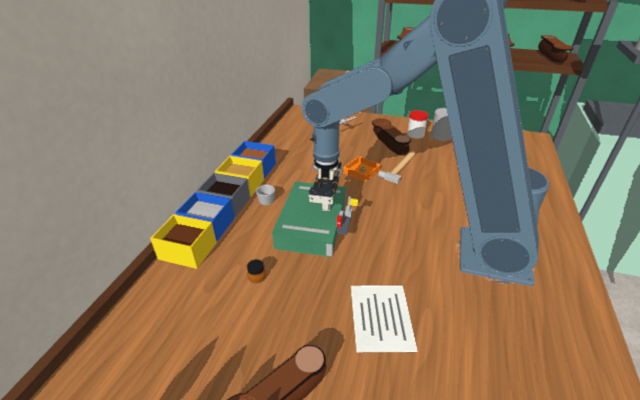

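```bash
python3 - <<'E'
from h import *
PIV=WH-74.3*ex+[0,0,76]
def lp(th,dz=-12): 
    return PIV+ex*(40*np.cos(th)-21*np.sin(th))+np.array([0,0,40*np.sin(th)+21*np.cos(th)+dz])
robot.move_gripper(0.34); ml(tip()+[0,0,90])
p=lp(2.0); mp(p+[0,0,70]); print(ml(p,speed=80,f_stop=6)); st('down')
robot.move_gripper(0.0); st('grip')
if robot.current_gripper_width()*93>8:
  for th in list(np.arange(1.8,0.1,-0.2))+[0,-0.02]:
    ml(lp(th),speed=60); st('%.1f'%th)
  robot.move_gripper(0.34); ml(tip()+[0,0,110]); 
st(); d=snap('wrist','w14'); cv2.imwrite('pics/w14z.png',cv2.resize(d['img'][100:260,180:460],None,fx=2.8,fy=2.8,interpolation=cv2.INTER_CUBIC))
E
```

```text
False
down tip [437.7   3.4  92. ] F [-0.  -0.3 -0.6] w 31.5 t 104.7
grip tip [437.2   3.8  91.8] F [-0.6  3.   2.3] w 11.0 t 105.2
1.8 tip [442.9   4.4  98. ] F [-0.4  3.3 -2.6] w 10.4 t 105.5
1.6 tip [451.1   5.2 103.6] F [-1.1  4.4 -4. ] w 10.7 t 105.8
1.4 tip [459.5   5.9 107.1] F [-1.6  4.6 -6.7] w 10.9 t 106.1
1.2 tip [467.5   6.7 108.7] F [-2.4  3.8 -7. ] w 11.1 t 106.4
1.0 tip [475.8   7.6 108.6] F [-3.7  4.4 -6.7] w 11.4 t 106.7
0.8 tip [484.3   8.4 106.9] F [-5.   4.  -5.4] w 11.6 t 107.0
0.6 tip [492.6   9.2 103.6] F [-5.3  4.7 -4.2] w 11.7 t 107.3
0.4 tip [500.3   9.9  98.9] F [-6.   4.1 -2.3] w 11.6 t 107.6
0.2 tip [507.1  10.5  92.8] F [-4.   4.1 -1. ] w 12.3 t 107.9
0.0 tip [512.3  11.   86.7] F [-9.7  5.3  9.4] w 11.8 t 108.2
-0.0 tip [512.3  11.   86.5] F [-11.3   3.9  15.8] w 11.9 t 108.5
 tip [512.7  10.7 193.3] F [-0.2  0.5 -0.7] w 31.6 t 109.9
```

View pics/w14z.png

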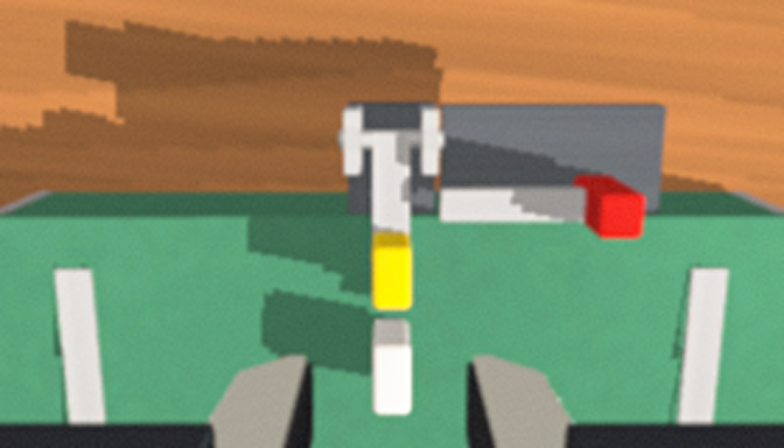

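The latch is over the lid, but it met resistance about 2 mm early. I'll press on the fin top, which should be at z=104, and on the lid top, which should be at z=71, to check both.

```bash
python3 - <<'E'
from h import *
robot.move_gripper(0.0)
ml([512.7,11,118]); print(ml([512.7,11,96],speed=15,f_stop=8)); st('fin')
ml(tip()+[0,0,60])
p=WH-30*ex+ey*60   # over lid front part
mp([p[0],p[1],100]); print(ml([p[0],p[1],60],speed=15,f_stop=6)); st('lid front')
ml(tip()+[0,0,90])
E
```

```text
True
fin tip [512.8  11.  103.7] F [-1.3  0.3  6.3] w 0.5 t 112.3
True
lid front tip [511.1  70.8  70.9] F [-0.8 -0.1  6. ] w 0.3 t 115.1
```

```bash
python3 - <<'E'
from h import *
robot.move_gripper(0.34)
p=np.array([485.8,77.6,0]); mp(p+[0,0,140]); print(ml(p+[0,0,92],speed=60,f_stop=6)); st('down')
robot.move_gripper(0.0); st('grip')
print(ml(tip()-ey*23,speed=30,f_stop=20)); st('slid')
robot.move_gripper(0.34); ml(tip()+[0,0,110]); st()
robot.move_gripper(0.5)
mp([560,14,290],DN); robot.sleep(0.3)
d=snap('wrist','w16'); snap('top','t16'); snap('side','s16')
cv2.imwrite('pics/w16z.png',cv2.resize(d['img'][60:260,180:460],None,fx=2.8,fy=2.8,interpolation=cv2.INTER_CUBIC))
E
```

```text
False
down tip [485.9  77.6  92.2] F [ 0.7  0.1 -0.1] w 31.5 t 117.7
grip tip [485.8  77.7  92.3] F [-0.2  1.1  2.2] w 13.9 t 118.2
False
slid tip [488.1  54.4  92.3] F [-0.2 -1.3  2.5] w 13.9 t 119.1
 tip [487.4  54.9 201.3] F [-0.7 -0.2 -0.1] w 32.0 t 120.5
```

View pics/w16z.png

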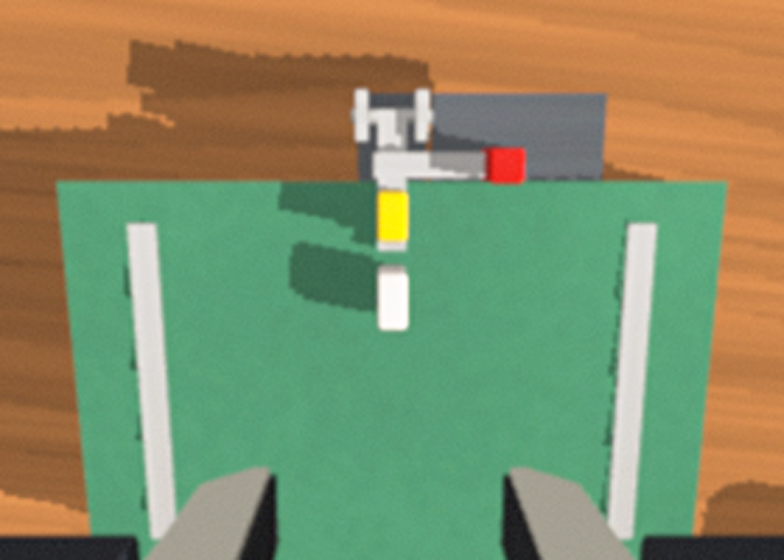

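View pics/s16.png

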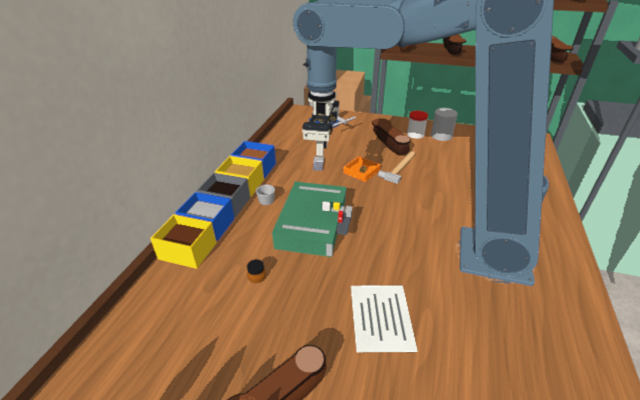

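The bolt lies across the latch arm again, the lid is shut, no heels are left on the bench and the spacer is visible in the tray. I'll hand in.

```bash
python3 - <<'E'
from h import *
robot.hand_in(); st()
E
```

```text
the job is handed in; nothing more can be done
the job is handed in; nothing more can be done
```

The job is done and handed in at about 123 s on the robot's clock; no verdict is reported. I slid the tab clear, lifted the latch with the lid still shut, and opened the lid.

- **Loose spacer:** the loose one was the spacer at the case's +y end. It moved 6 mm freely, while the other two stopped the push without moving. It is in the orange tray.
- **Heels:** both heels that were on the bench lie flat on the case floor, side by side and not stacked.
- **Closing up:** I then shut the lid, folded the latch down and slid the tab home.

**Last checks:**
- With a light press, the lid top was at 70.9 mm (nominal 71).
- The latch fin top was at 103.7 mm (nominal 104).
- The tab post was back within about 1 mm of where I first gripped it, with its bolt across the latch.
- The spacer showed in the tray, and the other bench items looked unmoved in the final side view.

**What disagreed or failed:**
- **Fingertip offset:** the real fingertips sit about 40 mm behind the stated TCP. My first grab at the tab therefore closed on nothing. I measured the offset by touching the lid and corrected for it from then on.
- **Spacer test:** the first push test stopped too quickly to trust, so I repeated it at a higher force threshold.
- **Latch folding:** the latch met about 16 N some 2 mm before the end of its path. The press on the fin afterwards showed it was fully down.

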